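# Open the bottle carton and bring the marked bottle under the filling needle

### The job

Fold both flaps of the cardboard bottle carton outward until each leans at least 30 degrees past upright, and slide the carton along the bench so that the centre of the orange bottle cap inside it sits right under the needle of the filling stand. Keep the carton on the bench and upright, do not knock the filling stand, and leave the balance and the two bottles beside the work where they are.

Things in the scene. Friction and masses are not known exactly. Their poses are not given: they have to be found in the camera images.
- carton: Loose brown cardboard carton, 0.9 kg when full, outside 184 (x) x 128 (y) x 100 mm high without flaps, walls 8 mm, top closed only by two flaps. Origin: centre of its underside; x along its length, away from the robot (within 20 degrees), y left, z up. Four amber bottles stand firmly in it, centres at carton x 0 and +56, y +-28 mm; their caps, 34 mm wide, end 6 mm below the rim, three are white.
- mark (a point): Centre of the top of the orange cap (white dot on it): far row, left bottle, at carton (56, 28, 94.5) mm.
- carton_near (a point): Middle of the top rim of the carton's near end wall, at carton (-88, 0, 100) mm. Behind this 8 mm wall the box is empty (carton x from -84 to -30 mm, down to 6 mm above the bench), so the wall can be pinched from above and the carton dragged by it.
- flap_left (a joint): Left flap, hinged on the carton's left (+y) long rim, rad: 0 = shut, lying level over the box, 1.57 = upright, 3.14 = folded level outward, stops at 3.4. Hinge line along carton x at carton y = +62 mm, 100 mm above the bench. It starts ajar (0.6 to 1.05) and stays at any angle where it is left; about 1 N at its edge moves it.
- flap_right (a joint): The same for the flap hinged on the right (-y) long rim, hinge line at carton y = -62 mm. The free edges of the two ajar flaps leave a gap of at least 41 mm along the middle of the box. Swing a flap along its arc, upward first: a level push against the edge of a low flap can jam and tip the carton.
- flap_left_edge (a point): Middle of the free edge of the left flap. Flap: 178 mm along carton x, 50 mm wide from hinge to edge, 4 mm thick.
- flap_right_edge (a point): Middle of the free edge of the right flap, which has the same size as the left one.
- needle_tip (a point): Tip of the steel needle of the filling stand, 160 mm above the bench, pointing straight down; above it a clear and green syringe (36 mm wide clamp, top 310 mm above the bench).
- stand: Filling stand, fixed to the bench: white base 110 x 160 mm, 22 mm high, and a steel column 320 mm high, both centred 165 mm beyond the needle (along its x, away from the robot within 9 degrees), with a bar at 245 mm height that reaches back to the syringe. Origin: on the bench right below the needle tip.
- balance: Bystander: white laboratory balance with blue feet, 190 x 170 x 61 mm, on the right. Origin: centre of its underside.
- dropper: Bystander: small amber bottle, 44 mm diameter, 110 mm high, on the left. Origin: centre of its underside.
- media: Bystander: clear glass jar with an orange label, 80 mm diameter, 150 mm high, on the left. Origin: centre of its underside.
Things that resemble listed ones, but are neither listed nor needed, are in the scene too. Several things have the shape of the carton; the one meant has the colours described above.

How it is judged:
By the outcome, as a careful person would: the job done as asked, in the order asked, and still so for the second after the job is handed in, with the robot touching nothing.
It also fails if it takes over 58 s, if anything falls off the work surface, if the arm or the gripper's body presses on something with over 40 N, if the wrist force passes 120 N, or if a joint passes its speed limit or range.

### The arm

A 7-joint arm with a two-finger parallel gripper is mounted at the origin on the work surface. World frame = base frame: x ahead of the robot, y to its left, z up, the work surface at z = 0. Lengths are in m, angles in rad, forces in N, time in s.
With the tool pointing down it reaches from about 0.425 to 1.025 m from the base axis. Payload 9.4 kg.
Tool frame: the origin (TCP) lies at the very end of the fingers, on their centre line; the grasp point (between the pads) lies 19 mm behind it; z points along the fingers, y is the line along which they close (so a half turn about z gives the same grasp; the last joint's range is limited). The gripper opens to 93 mm and grips with 3 to 60 N. Pads are 15 mm wide; open, the fingers measure 128 mm over their backs; the gripper's body (75 mm by 188 mm) begins 65 mm behind the grasp point.
Start: joints at [1.218, 0.599, -0.003, 1.599, 0.002, 0.943, -0.08], TCP at [0.197, -0.698, 0.219] pointing down, gripper open.
Joint ranges: [-2.57, 2.57], [-0.35, 1.97], [-1.29, 1.29], [0.11, 2.56], [-1.05, 4.19], [0.11, 1.86], [-2.63, 2.63]. Speed limits (rad/s): [2.22, 2.22, 3.01, 3.01, 3.14, 3.14, 3.14].

### API

Orientations are given as a unit quaternion [w, x, y, z].
In Python, from plant import ctrl, cams gives the robot as it stands.
- The arm moves only by the tool step_arm, never from a script. Its argument "deltas" is a list of rows, each an object of numbers: "tx", "ty", "tz": the shift along the tool's x, y, z as a fraction of full scale; "wx", "wy", "wz": the turn, a rotation vector about the tool's x, y, z as a fraction of full scale. In form: [{"tx": .., "ty": .., "tz": .., "wx": .., "wy": .., "wz": ..}, ...]. A call has 1 to 12 rows; each row is the pose to reach, as a shift and turn from the pose commanded when the call began, along the tool's axes at that moment; what a row does not reach only later rows make up. Full scale, the value 1, is 0.5 m for a shift and 60 degrees for a turn. A row lasts 1/8 s, in which the tool goes at most 62.5 mm and 10.7 degrees, less where a joint would pass 70% of its speed; a pose out of reach is approached as far as the arm can. A call with a number of a shift or a turn outside -1 to 1 is refused whole. A call with a gripper value outside its range is refused whole. "gripper" is the closure, from -1 (fully open) to 1 (shut), set as the call begins (left out, the last holds). The fingers move at their own pace and stop on an object; "force" is the grip in N (left out, the last holds). Time passes only in rows, so rows that repeat a pose let the fingers close. It gives the time, the measured TCP pose, the force, the opening and the grip force at its end, in the units of the state.
- ctrl.read_state(): the state, without advancing time (a new reading comes with each control period).
- cams.grab_frame(name): name is "scene" or "top"; returns a dict with "image" (400x640x3 uint8, red, green, blue), "depth" (400x640 float32, m along the optical axis (not along the pixel's ray), 0 where there is no reading), "mtx" (3x3 intrinsics, pixels), "T" (4x4, takes a point from camera to world coordinates). Camera axes: x right, y down, z forward; pixel columns grow to the right and rows downward; lengths in m; the calibration is good to about 2 mm. A picture is of the moment at which its call begins.
- ctrl.finish_job(): hands the job in; it is judged then, once.
The state is a dict: "t": time; "joints": joint angles; "qd": joint speeds; "tau": joint torques, N m; "tcp_pos": TCP position; "eef_rot": TCP orientation; "force": force on the tool from outside, world axes, zero at the start; "ft_torque": the same for the moment, N m; "opening": finger opening in m; "grasp_force": force on a finger pad.
Only numpy, scipy, OpenCV 4.12 (cv2) and the standard library are available. Lean on these libraries where they do the work, as an engineer would, in place of code of your own. Each camera call takes 0.05 s, during which the arm holds its last target. There are 200 camera calls.

## Working session

There is one attempt and no reset: what is moved stays moved. The work goes in short steps, Python scripts to look and compute and a tool call to move; the robot and the scene stay as the last step left them, time stands still between calls to the robot, and variables do not carry over. Pictures are saved under pics/ and viewed, at most 10 in all, crops included, and the job is handed in when it is done.

Besides the shell and the picture viewer there is one more tool, called after "Call:" as name(argument=value, ...) on one line, values as JSON. step_arm: Moves the arm, as the interface text tells. Shift numbers are shares of 0.5 m and turn numbers shares of 60 degrees, none past 1 either way. Its arguments: {"type":"object","properties":{"deltas":{"type":"array","items":{"type":"object","properties":{"tx":{"type":"number"},"ty":{"type":"number"},"tz":{"type":"number"},"wx":{"type":"number"},"wy":{"type":"number"},"wz":{"type":"number"}}}},"gripper":{"type":"number"},"force":{"type":"number"}},"required":["deltas"]}

```bash
ls; mkdir -p pics; cat > h.py <<'E'
import numpy as np, cv2
from plant import ctrl, cams
def grab(n):
    f=cams.grab_frame(n); np.savez(''+n+'.npz',**f); return f
def save(f,p): cv2.imwrite('pics/'+p,f['image'][:,:,::-1])
def world(f):
    K,T,d=f['mtx'],f['T'],f['depth']
    v,u=np.indices(d.shape)
    P=np.stack([(u-K[0,2])/K[0,0]*d,(v-K[1,2])/K[1,1]*d,d],-1)
    return P@T[:3,:3].T+T[:3,3]
E
python3 - <<'E'
from h import *
for n in('scene','top'):
    f=grab(n); save(f,n+'0.png'); print(f['T'].round(3).tolist(),f['mtx'].round(1).tolist())
s=ctrl.read_state(); print(s)
E
```

```text
pics
[[-0.867, 0.342, -0.364, 0.84], [0.499, 0.596, -0.629, 0.636], [0.002, -0.727, -0.687, 0.818], [0.0, 0.0, 0.0, 1.0]] [[370.6, 0.0, 322.3], [0.0, 370.6, 204.5], [0.0, 0.0, 1.0]]
[[0.004, -0.994, 0.109, 0.303], [-1.0, -0.003, 0.006, -0.016], [-0.005, -0.109, -0.994, 1.434], [0.0, 0.0, 0.0, 1.0]] [[465.3, 0.0, 314.7], [0.0, 465.3, 198.1], [0.0, 0.0, 1.0]]
{'t': 0.1, 'joints': array([ 1.21824765,  0.60004572, -0.00251603,  1.6000025 ,  0.00178798,
        0.94291708, -0.07981464]), 'qd': array([-0.00104161, -0.00314644,  0.00141085, -0.00312283, -0.00039164,
        0.00110736, -0.00203612]), 'tau': array([ 5.35926840e-03, -7.66563964e+01,  1.50271330e+00, -2.52945310e+01,
       -5.22170810e-02,  1.35889361e-02,  1.05089509e-04]), 'tcp_pos': array([ 0.19732484, -0.69719817,  0.21786321]), 'eef_rot': array([-6.66360822e-04,  9.90502302e-01,  1.37494436e-01, -1.60120404e-04]), 'force': array([-0.23284953,  0.19215433, -0.08505618]), 'ft_torque': array([0.05880013, 0.0177344 , 0.04606478]), 'grasp_force': 0.0, 'opening': 0.09316317482683113}
```

View pics/scene0.png

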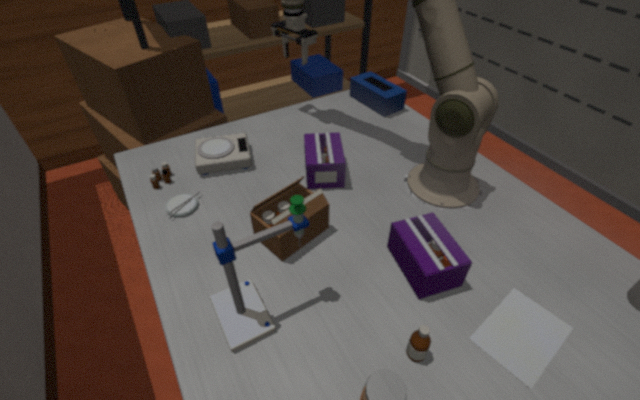

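View pics/top0.png

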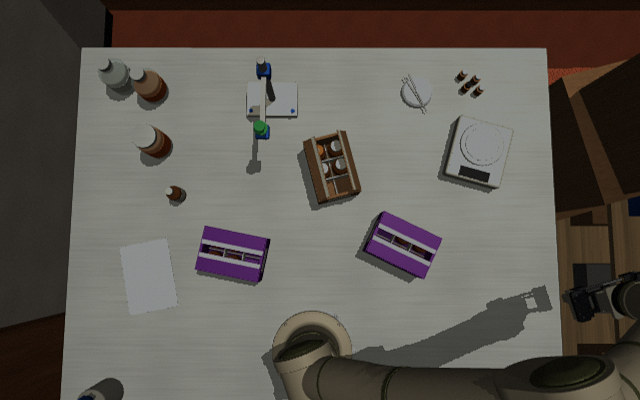

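Top view: the brown carton is at (332,167), with the orange cap at about (320,150). The two purple cartons at (233,254) and (403,244) are decoys. The stand has its syringe at (261,130) and its base at (272,99). The balance is at (480,150), the dropper at (175,194), and the media jar is one of the bottles on the left. I'll check the brown carton in a close crop.

```bash
python3 - <<'E'
from h import *
t=dict(np.load('top.npz')); s=dict(np.load('scene.npz'))
a=cv2.resize(t['image'][115:215,235:375],None,fx=4,fy=4,interpolation=cv2.INTER_CUBIC)
b=cv2.resize(s['image'][165:265,230:350],None,fx=4,fy=4,interpolation=cv2.INTER_CUBIC)
b=b[:, :]
im=np.zeros((400,800,3),np.uint8); 
im[:, :400]=cv2.resize(a[:400,160:560],(400,400)); im[:,400:]=b[:,40:440]
cv2.imwrite('pics/crop0.png',im[:,:,::-1])
for n,f in(('top',t),('scene',s)):
    W=world(f); im=f['image'].astype(int); R,G,B=im[...,0],im[...,1],im[...,2]
    if n=='top': roi=np.zeros(R.shape,bool); roi[120:215,295:365]=1
    else: roi=np.zeros(R.shape,bool); roi[170:260,240:335]=1
    z=W[...,2]
    # green syringe
    g=(G>R+40)&(G>B+40)&(z>0.1); print(n,'green',g.sum(),W[g].mean(0).round(4),W[g].min(0).round(3),W[g].max(0).round(3))
    m=roi&(z>0.06)&(z<0.2)
    pts=W[m]; h=np.histogram(pts[:,2],np.arange(0.06,0.2,0.005)); print(h[0])
    rim=m&(abs(z-0.1)<0.003); r=cv2.minAreaRect((W[rim][:,:2]*1000).astype(np.float32)); print('rim',r)
    o=roi&(R>150)&(G<R*0.62)&(B<G*.6); print('orange',o.sum(),W[o].mean(0).round(4) if o.any() else '')
    base=(z>0.015)&(z<0.03)&(W[...,0]>0.55); 
    if n=='top':
        c=np.zeros_like(base); c[75:120,240:305]=1; r=cv2.minAreaRect((W[base&c][:,:2]*1000).astype(np.float32)); print('base',r)
E
```

```text
top green 118 [0.6036 0.1255 0.3124] [ 0.303 -0.016  0.238] [0.632 0.142 1.434]
[101  57  22  31  27  66 208 173 150 147 159 144 180 150 163 160 110  16
   0   0   0   0   0   0   0   0   0   0]
rim ((543.7822265625, -57.06150817871094), (184.34120178222656, 129.63949584960938), 14.780110359191895)
orange 0 
base ((769.9205322265625, 128.42694091796875), (111.97833251953125, 160.05975341796875), 0.14411021769046783)
scene green 115 [0.6135 0.1344 0.3071] [0.596 0.118 0.283] [0.84  0.636 0.818]
[137 142 151 166 149 165 296 285 129  95  83  82 104 115 134 113  89   0
   0   0   2   1   2   2   3   1   0   6]
rim ((544.525390625, -54.748016357421875), (185.7908477783203, 128.8798370361328), 14.88840103149414)
orange 0
```

View pics/crop0.png

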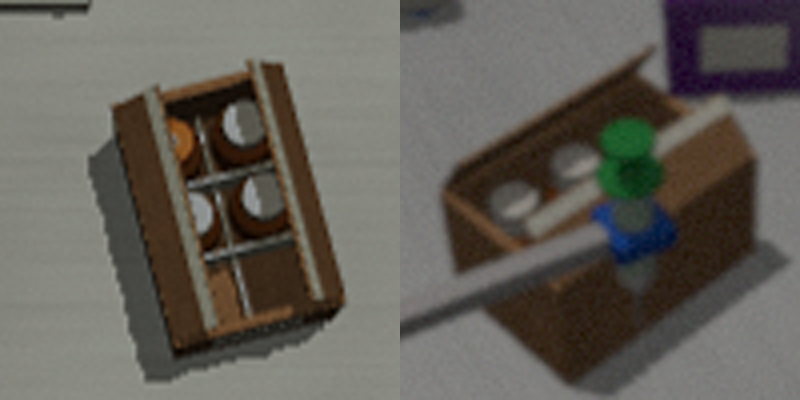

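The crop confirms the brown carton: orange cap far left, white caps elsewhere, both flaps ajar. Next I'll measure the flaps and the needle.

```bash
cat >> h.py <<'E'
from scipy.spatial.transform import Rotation as Ro
def move(p,yaw_y):
    "tool-frame fractions to reach world p with tool z down, tool y at world angle yaw_y (deg)"
    s=ctrl.read_state(); q=s['eef_rot']; R=Ro.from_quat([q[1],q[2],q[3],q[0]])
    a=np.deg2rad(yaw_y); y=np.array([np.cos(a),np.sin(a),0]); z=np.array([0,0,-1.]); G=Ro.from_matrix(np.stack([np.cross(y,z),y,z],1))
    d=R.inv().apply(np.array(p)-s['tcp_pos'])/0.5; w=(R.inv()*G).as_rotvec()/np.deg2rad(60)
    print('t',s['t'],'tcp',s['tcp_pos'].round(4),'shift',d.round(4),'turn',w.round(4))
def C(c,yaw):
    a=np.deg2rad(yaw); M=np.array([[np.cos(a),-np.sin(a)],[np.sin(a),np.cos(a)]])
    return M,np.array(c)
E
python3 - <<'E'
from h import *
M,c=C([.544,-.056],14.8)
for n in('top','scene'):
    f=dict(np.load(n+'.npz')); W=world(f); im=f['image'].astype(int); R,G,B=im[...,0],im[...,1],im[...,2]; z=W[...,2]; ok=f['depth']>0
    L=(W[...,:2]-c)@M
    for sg in(1,-1):
        m=ok&(abs(L[...,0])<.085)&(sg*L[...,1]>.0)&(sg*L[...,1]<.062)&(z>.106)&(z<.155)
        if m.sum()<20: continue
        y=sg*L[...,1][m]; zz=z[m]; a=np.arctan2(zz-.1,.062-y); r=np.hypot(zz-.1,.062-y)
        print(n,sg,m.sum(),'ang',np.median(a[r>.02]).round(3),'edge y',np.percentile(y,3).round(4),'zmax',np.percentile(zz,98).round(4))
    near=ok&(abs(W[...,0]-.605)<.06)&(abs(W[...,1]-.128)<.05)
    for nm,m in(('green',(G>R+25)&(G>B+25)),('blue',(B>R+30)&(B>G+20)),):
        m=near&m&(z>.12)
        P=W[m]; print(n,nm,m.sum(),np.median(P,0).round(4),P.min(0).round(4),P.max(0).round(4))
    m=near&(z>.14)&(z<.34)
    for a in np.arange(.14,.33,.015):
        k=m&(z>=a)&(z<a+.015)
        if k.sum()>3: print(round(a,3),k.sum(),np.median(W[k],0).round(4),W[k][:,:2].min(0).round(3),W[k][:,:2].max(0).round(3))
    m=ok&(z>.1)&(z<.36)&(W[...,0]>.67)&(W[...,0]<.85)&(abs(W[...,1]-.128)<.06)
    k=m&(z>.22)&(z<.27);
    if k.sum()>10: 
        P=W[k]; l=np.polyfit(P[:,0],P[:,1],1); print('bar',k.sum(),l, np.polyval(l,.605))
E
```

```text
top 1 681 ang 0.901 edge y 0.0291 zmax 0.1405
top -1 455 ang 1.098 edge y 0.0364 zmax 0.146
top green 151 [0.6033 0.1272 0.3072] [0.5901 0.1117 0.2385] [0.6369 0.1453 0.3139]
top blue 57 [0.5944 0.12   0.2514] [0.5883 0.1122 0.2469] [0.6207 0.1465 0.2561]
0.23 25 [0.618  0.1223 0.2405] [0.588 0.111] [0.661 0.142]
0.245 133 [0.6103 0.1265 0.2509] [0.587 0.112] [0.664 0.147]
0.275 68 [0.5973 0.1239 0.2843] [0.588 0.112] [0.619 0.148]
0.29 4 [0.6141 0.1259 0.3039] [0.597 0.123] [0.619 0.127]
0.305 98 [0.6053 0.1291 0.3089] [0.592 0.116] [0.618 0.142]
bar 339 [-0.04413297  0.15940551] 0.13270506441452196
scene 1 512 ang 0.922 edge y 0.0312 zmax 0.1393
scene -1 222 ang 1.008 edge y 0.0348 zmax 0.1442
scene green 224 [0.6114 0.1327 0.3048] [0.5937 0.112  0.2829] [0.6256 0.1466 0.3112]
scene blue 143 [0.6162 0.1439 0.251 ] [0.5924 0.1146 0.2409] [0.6262 0.1496 0.2561]
0.17 7 [0.6081 0.1299 0.177 ] [0.606 0.129] [0.609 0.133]
0.185 7 [0.6087 0.1337 0.1977] [0.605 0.131] [0.612 0.136]
0.2 24 [0.6122 0.1393 0.2125] [0.599 0.129] [0.62  0.142]
0.215 41 [0.6104 0.14   0.2213] [0.598 0.13 ] [0.62  0.142]
0.23 81 [0.6261 0.1381 0.2417] [0.591 0.134] [0.665 0.15 ]
0.245 285 [0.6243 0.136  0.2512] [0.591 0.115] [0.665 0.15 ]
0.26 50 [0.6118 0.1397 0.2666] [0.599 0.129] [0.619 0.143]
0.275 148 [0.6114 0.1351 0.2852] [0.59  0.112] [0.626 0.149]
0.29 14 [0.6115 0.1335 0.2937] [0.605 0.13 ] [0.621 0.141]
0.305 117 [0.6083 0.131  0.3091] [0.593 0.115] [0.622 0.144]
bar 782 [0.097326   0.06420559] 0.1230878237280005
```

```bash
python3 - <<'E'
from h import *
M,c=C([.544,-.056],14.8)
p=c+M@[0,-.003]; print(p); move([*p,.2],14.8)
E
```

```text
[ 0.54476634 -0.05890047]
t 0.1 tcp [ 0.1973 -0.6972  0.2179] shift [ 1.0163 -1.039   0.037 ] turn [-1.1000e-03 -9.0000e-04 -1.4832e+00]
```

Call:
step_arm(deltas=[{"tx":0.08,"ty":-0.085,"tz":0,"wz":-0.12},{"tx":0.17,"ty":-0.17,"tz":0,"wz":-0.25},{"tx":0.25,"ty":-0.26,"tz":0,"wz":-0.37},{"tx":0.33,"ty":-0.34,"tz":0,"wz":-0.5},{"tx":0.42,"ty":-0.43,"tz":0,"wz":-0.62},{"tx":0.5,"ty":-0.52,"tz":0,"wz":-0.74},{"tx":0.58,"ty":-0.6,"tz":0,"wz":-0.87},{"tx":0.66,"ty":-0.68,"tz":0,"wz":-0.98},{"tx":0.72,"ty":-0.74,"tz":0,"wz":-1.0},{"tx":0.72,"ty":-0.74,"tz":0,"wz":-1.0}], gripper=1, force=30)

```text
$.deltas[0]: bad value
```

```bash
python3 - <<'E'
from h import *
M,c=C([.544,-.056],14.8)
p=c+M@[0,-.003]; move([*p,.2],14.8); move([*p,.118],14.8)
E
```

```text
t 0.1 tcp [ 0.1973 -0.6972  0.2179] shift [ 1.0163 -1.039   0.037 ] turn [-1.1000e-03 -9.0000e-04 -1.4832e+00]
t 0.1 tcp [ 0.1973 -0.6972  0.2179] shift [ 1.0164 -1.0388  0.201 ] turn [-1.1000e-03 -9.0000e-04 -1.4832e+00]
```

Call:
step_arm(deltas=[{"tx":0.08,"ty":-0.085,"tz":0.0,"wx":0.0,"wy":0.0,"wz":-0.12},{"tx":0.17,"ty":-0.17,"tz":0.0,"wx":0.0,"wy":0.0,"wz":-0.25},{"tx":0.25,"ty":-0.26,"tz":0.0,"wx":0.0,"wy":0.0,"wz":-0.37},{"tx":0.33,"ty":-0.34,"tz":0.0,"wx":0.0,"wy":0.0,"wz":-0.5},{"tx":0.42,"ty":-0.43,"tz":0.0,"wx":0.0,"wy":0.0,"wz":-0.62},{"tx":0.5,"ty":-0.52,"tz":0.0,"wx":0.0,"wy":0.0,"wz":-0.74},{"tx":0.58,"ty":-0.6,"tz":0.0,"wx":0.0,"wy":0.0,"wz":-0.87},{"tx":0.66,"ty":-0.68,"tz":0.0,"wx":0.0,"wy":0.0,"wz":-0.98},{"tx":0.72,"ty":-0.74,"tz":0.0,"wx":0.0,"wy":0.0,"wz":-1.0},{"tx":0.72,"ty":-0.74,"tz":0.0,"wx":0.0,"wy":0.0,"wz":-1.0}], gripper=1, force=30)

```text
t: 1.35
tcp_pos: [0.4446, -0.2404, 0.2186]
eef_rot: [-0.0, 0.787, 0.617, 0.001]
force: [-0.5, -0.7, 0.1]
opening: 0.0011
grasp_force: 0.0
```

```bash
python3 - <<'E'
from h import *
M,c=C([.544,-.056],14.8)
p=c+M@[0,-.003]; move([*p,.2],14.8); move([*p,.118],14.8)
E
```

```text
t 1.35 tcp [ 0.4446 -0.2404  0.2186] shift [0.4004 0.1074 0.0378] turn [ 0.0006 -0.001  -0.4778]
t 1.35 tcp [ 0.4446 -0.2404  0.2186] shift [0.4003 0.1074 0.2018] turn [ 0.0006 -0.001  -0.4778]
```

Call:
step_arm(deltas=[{"tx":0.1,"ty":0.027,"tz":0.01,"wx":0.0,"wy":0.0,"wz":-0.12},{"tx":0.2,"ty":0.054,"tz":0.02,"wx":0.0,"wy":0.0,"wz":-0.24},{"tx":0.3,"ty":0.08,"tz":0.03,"wx":0.0,"wy":0.0,"wz":-0.36},{"tx":0.4,"ty":0.107,"tz":0.037,"wx":0.0,"wy":0.0,"wz":-0.478},{"tx":0.4,"ty":0.107,"tz":0.037,"wx":0.0,"wy":0.0,"wz":-0.478},{"tx":0.4,"ty":0.107,"tz":0.037,"wx":0.0,"wy":0.0,"wz":-0.478},{"tx":0.4,"ty":0.107,"tz":0.08,"wx":0.0,"wy":0.0,"wz":-0.478},{"tx":0.4,"ty":0.107,"tz":0.12,"wx":0.0,"wy":0.0,"wz":-0.478},{"tx":0.4,"ty":0.107,"tz":0.16,"wx":0.0,"wy":0.0,"wz":-0.478},{"tx":0.4,"ty":0.107,"tz":0.2,"wx":0.0,"wy":0.0,"wz":-0.478},{"tx":0.4,"ty":0.107,"tz":0.2,"wx":0.0,"wy":0.0,"wz":-0.478}])

```text
t: 2.72
tcp_pos: [0.5425, -0.0648, 0.1176]
eef_rot: [-0.001, 0.614, 0.79, -0.001]
force: [0.4, 0.2, 0.8]
opening: 0.0003
grasp_force: 0.0
```

```bash
python3 - <<'E'
from h import *
M,c=C([.544,-.056],14.8)
p=c+M@[0,-.003]; move([*p,.118],14.8); s=ctrl.read_state(); q=s['eef_rot']; print(Ro.from_quat([*q[1:],q[0]]).as_matrix().round(3), s['joints'].round(2))
f=grab('scene'); cv2.imwrite('pics/s1.png',cv2.resize(f['image'][120:270,200:400],(800,600),interpolation=cv2.INTER_CUBIC)[:,:,::-1])
E
```

```text
t 2.725 tcp [ 0.5425 -0.0648  0.1176] shift [ 0.0104  0.0073 -0.0008] turn [-0.0029  0.0001 -0.0082]
[[-0.247  0.969 -0.003]
 [ 0.969  0.247 -0.001]
 [-0.    -0.003 -1.   ]] [ 0.3   0.56 -0.41  2.08  0.4   0.58 -0.14]
```

View pics/s1.png

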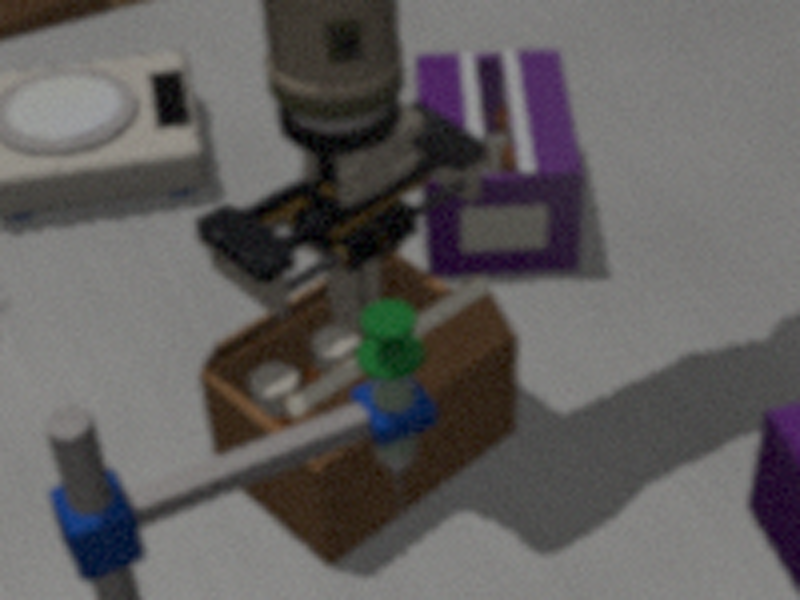

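The fingers are in the gap between the flaps, at (360,290) in the crop. I'll sweep the left flap outward, working nearer the near end to stay clear of the syringe.

Call:
step_arm(deltas=[{"tx":0.02,"ty":-0.05,"tz":0.0,"wx":0.0,"wy":0.0,"wz":0.0},{"tx":0.05,"ty":-0.05,"tz":-0.004,"wx":0.0,"wy":0.0,"wz":0.0},{"tx":0.07,"ty":-0.05,"tz":-0.01,"wx":0.0,"wy":0.0,"wz":0.0},{"tx":0.09,"ty":-0.05,"tz":-0.016,"wx":0.0,"wy":0.0,"wz":0.0},{"tx":0.11,"ty":-0.05,"tz":-0.02,"wx":0.0,"wy":0.0,"wz":0.0},{"tx":0.13,"ty":-0.05,"tz":-0.02,"wx":0.0,"wy":0.0,"wz":0.0},{"tx":0.15,"ty":-0.05,"tz":-0.016,"wx":0.0,"wy":0.0,"wz":0.0},{"tx":0.165,"ty":-0.05,"tz":-0.012,"wx":0.0,"wy":0.0,"wz":0.0},{"tx":0.18,"ty":-0.05,"tz":-0.008,"wx":0.0,"wy":0.0,"wz":0.0},{"tx":0.185,"ty":-0.05,"tz":-0.006,"wx":0.0,"wy":0.0,"wz":0.0},{"tx":0.185,"ty":-0.05,"tz":-0.006,"wx":0.0,"wy":0.0,"wz":0.0}])

```text
t: 4.15
tcp_pos: [0.4965, 0.0208, 0.1215]
eef_rot: [-0.0, 0.612, 0.791, -0.0]
force: [0.1, -0.0, 0.1]
opening: 0.0009
grasp_force: 0.0
```

```bash
cat >> h.py <<'E'
def carton(f,r0):
    "rim fit: median-robust rectangle fit of points at rim height around guess r0=(x,y,yaw)"
    from scipy.optimize import minimize
    W=world(f); z=W[...,2]; M,c=C(r0[:2],r0[2]); L=(W[...,:2]-c)@M
    m=(f['depth']>0)&(abs(z-.099)<.004)&(abs(L[...,0])<.115)&(abs(L[...,1])<.085)
    P=W[m][:,:2]
    def cost(v):
        M,c=C(v[:2],v[2]); q=abs((P-c)@M)
        d=np.maximum(q[:,0]-.092,q[:,1]-.064); dd=np.where(d>0,d,np.where(d<-.008,-.008-d,0))
        return np.minimum(dd,.006).sum()+0.0
    best=min((minimize(cost,[r0[0]+a,r0[1]+b,r0[2]+g],method='Nelder-Mead') for a in(-.004,.004) for b in(-.004,.004) for g in(-3,3)),key=lambda r:r.fun)
    return best.x,best.fun/len(P),len(P)
def flaps(f,v):
    W=world(f); z=W[...,2]; M,c=C(v[:2],v[2]); L=(W[...,:2]-c)@M
    for sg in(1,-1):
        m=(f['depth']>0)&(abs(L[...,0])<.085)&(sg*L[...,1]>.01)&(sg*L[...,1]<.115)&(z>.106)&(z<.155)
        y=sg*L[...,1][m]-.062; h=z[m]-.1; r=np.hypot(y,h); k=(r>.02)&(r<.056); a=np.arctan2(h,-y)[k]
        print('flap',sg,k.sum(),np.percentile(a,[10,25,50,75,90]).round(2))
E
python3 - <<'E'
from h import *
s=ctrl.read_state(); print(s['t'],s['tcp_pos'],s['force'])
for n in('top','scene'):
    f=grab(n); v=carton(f,(.544,-.056,14.8)); print(n,v); flaps(f,v[0])
E
```

```text
4.15 [0.49649293 0.02081366 0.12147373] [ 0.05643244 -0.03672504  0.0639486 ]
top (array([ 0.54490007, -0.06093557, 15.89811019]), np.float64(0.0017056781702984363), 92)
flap 1 3 [2.63 2.64 2.64 2.69 2.72]
flap -1 245 [0.94 0.97 1.   1.02 1.04]
scene (array([ 0.54518228, -0.0538854 , 14.69492618]), np.float64(0.0003448869848365299), 271)
flap 1 277 [2.23 2.55 2.58 2.6  2.63]
flap -1 122 [1.03 1.03 1.05 1.08 1.1 ]
```

Call:
step_arm(deltas=[{"tx":-0.06,"ty":0.0,"tz":0.0,"wx":0.0,"wy":0.0,"wz":0.0},{"tx":-0.13,"ty":0.0,"tz":0.0,"wx":0.0,"wy":0.0,"wz":0.0},{"tx":-0.18,"ty":0.0,"tz":0.0,"wx":0.0,"wy":0.0,"wz":0.0},{"tx":-0.21,"ty":0.0,"tz":-0.002,"wx":0.0,"wy":0.0,"wz":0.0},{"tx":-0.235,"ty":0.0,"tz":-0.007,"wx":0.0,"wy":0.0,"wz":0.0},{"tx":-0.255,"ty":0.0,"tz":-0.012,"wx":0.0,"wy":0.0,"wz":0.0},{"tx":-0.275,"ty":0.0,"tz":-0.014,"wx":0.0,"wy":0.0,"wz":0.0},{"tx":-0.295,"ty":0.0,"tz":-0.012,"wx":0.0,"wy":0.0,"wz":0.0},{"tx":-0.315,"ty":0.0,"tz":-0.006,"wx":0.0,"wy":0.0,"wz":0.0},{"tx":-0.33,"ty":0.0,"tz":0.0,"wx":0.0,"wy":0.0,"wz":0.0},{"tx":-0.34,"ty":0.0,"tz":0.0,"wx":0.0,"wy":0.0,"wz":0.0},{"tx":-0.34,"ty":0.0,"tz":0.0,"wx":0.0,"wy":0.0,"wz":0.0}])

```text
t: 5.75
tcp_pos: [0.5391, -0.1446, 0.1215]
eef_rot: [0.0, 0.613, 0.79, -0.0]
force: [-0.6, 0.4, -0.1]
opening: 0.0004
grasp_force: 0.0
```

Call:
step_arm(deltas=[{"tx":0.0,"ty":0.0,"tz":-0.12,"wx":0.0,"wy":0.0,"wz":0.0},{"tx":0.0,"ty":-0.1,"tz":-0.16,"wx":0.0,"wy":0.0,"wz":0.0},{"tx":0.1,"ty":-0.12,"tz":-0.16,"wx":0.0,"wy":0.0,"wz":0.0},{"tx":0.16,"ty":-0.12,"tz":-0.16,"wx":0.0,"wy":0.0,"wz":0.0},{"tx":0.16,"ty":-0.12,"tz":-0.16,"wx":0.0,"wy":0.0,"wz":0.0}], gripper=-0.1)

```text
t: 6.38
tcp_pos: [0.4606, -0.0799, 0.2022]
eef_rot: [0.0, 0.611, 0.792, 0.0]
force: [0.9, -1.2, -0.1]
opening: 0.0454
grasp_force: 0.0
```

```bash
python3 - <<'E'
from h import *
for n in('top','scene'):
    f=grab(n); v=carton(f,(.545,-.054,14.8)); print(n,v); flaps(f,v[0])
    save(f,n+'2.png')
v=v[0]; M,c=C(v[:2],v[2]); p=c+M@[-.088,0]; print(p)
move([*p,.15],v[2]); move([*p,.068],v[2])
E
```

```text
top (array([ 0.54288255, -0.05463265, 13.59134421]), np.float64(0.001234585094856177), 481)
flap 1 517 [2.5  2.55 2.6  2.64 2.69]
flap -1 121 [2.49 2.54 2.58 2.62 2.68]
scene (array([ 0.54591819, -0.05632745, 14.82591797]), np.float64(0.0008496616546934551), 581)
flap 1 238 [2.6  2.61 2.63 2.65 2.67]
flap -1 534 [2.49 2.52 2.56 2.59 2.63]
[ 0.46084791 -0.07884516]
t 6.475 tcp [ 0.4613 -0.0818  0.2018] shift [0.006  0.0005 0.1036] turn [ 0.0003  0.0006 -0.005 ]
t 6.475 tcp [ 0.4613 -0.0818  0.2018] shift [0.0061 0.0005 0.2676] turn [ 0.0003  0.0006 -0.005 ]
```

Call:
step_arm(deltas=[{"tx":0.006,"ty":0.0,"tz":0.06,"wx":0.0,"wy":0.0,"wz":-0.005},{"tx":0.006,"ty":0.0,"tz":0.12,"wx":0.0,"wy":0.0,"wz":-0.005},{"tx":0.006,"ty":0.0,"tz":0.18,"wx":0.0,"wy":0.0,"wz":-0.005},{"tx":0.006,"ty":0.0,"tz":0.23,"wx":0.0,"wy":0.0,"wz":-0.005},{"tx":0.006,"ty":0.0,"tz":0.28,"wx":0.0,"wy":0.0,"wz":-0.005},{"tx":0.006,"ty":0.0,"tz":0.284,"wx":0.0,"wy":0.0,"wz":-0.005},{"tx":0.006,"ty":0.0,"tz":0.284,"wx":0.0,"wy":0.0,"wz":-0.005}])

```text
t: 7.35
tcp_pos: [0.4606, -0.0791, 0.0598]
eef_rot: [0.0, 0.61, 0.792, -0.0]
force: [-0.0, 0.1, 1.0]
opening: 0.0512
grasp_force: 0.0
```

Call:
step_arm(deltas=[{"tx":0.0,"ty":0.0,"tz":0.0,"wx":0.0,"wy":0.0,"wz":0.0},{"tx":0.0,"ty":0.0,"tz":0.0,"wx":0.0,"wy":0.0,"wz":0.0},{"tx":0.0,"ty":0.0,"tz":0.0,"wx":0.0,"wy":0.0,"wz":0.0},{"tx":0.0,"ty":0.0,"tz":0.0,"wx":0.0,"wy":0.0,"wz":0.0}], gripper=1, force=40)

```text
t: 7.85
tcp_pos: [0.4604, -0.0788, 0.0598]
eef_rot: [0.0, 0.61, 0.792, 0.0]
force: [1.5, 0.5, -0.0]
opening: 0.0161
grasp_force: 0.0
```

```bash
cat >> h.py <<'E'
def orange(f):
    "orange cap centre at z=.0945, by colour, rays cut with that plane"
    W=world(f); hsv=cv2.cvtColor(f['image'],cv2.COLOR_RGB2HSV).astype(int); z=W[...,2]
    m=(hsv[...,0]>3)&(hsv[...,0]<22)&(hsv[...,1]>170)&(hsv[...,2]>110)&(abs(z-.0945)<.006)
    n,lab,st,ce=cv2.connectedComponentsWithStats(m.astype(np.uint8))
    for i in range(1,n):
        if st[i,4]>15:
            P=W[lab==i]; r=cv2.minEnclosingCircle((P[:,:2]*1000).astype(np.float32)); print('orange',st[i,4],ce[i].round(0),P.mean(0).round(4),'circle',np.round(r[0],1),round(r[1],1))
E
python3 - <<'E'
from h import *
for n in('top','scene'):
    f=grab(n); v=carton(f,(.545,-.054,14.8)); print(n,v); orange(f)
    M,c=C(v[0][:2],v[0][2]); print('mark',c+M@[.056,.028])
    save(f,n+'3.png'); 
s=ctrl.read_state();print(s['t'],s['tcp_pos'],s['force'],s['opening'],s['grasp_force'])
E
```

```text
top (array([ 0.54285179, -0.05459726, 13.93594261]), np.float64(0.0013435826417893262), 498)
orange 72 [317. 150.] [ 0.5912 -0.0145  0.0928] circle [591.1 -15.1] 15.6
mark [ 0.59046003 -0.01393455]
scene (array([ 0.54582151, -0.05603813, 14.34205704]), np.float64(0.0011149219798553503), 487)
mark [ 0.59314034 -0.015039  ]
7.95 [ 0.46038044 -0.07873159  0.05968242] [ 6.49050479  2.42701323 -2.04119657] 0.007712239729572287 20.885104537010193
```

View pics/scene3.png

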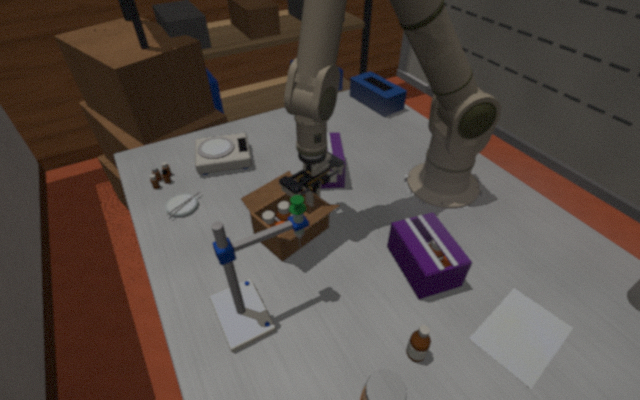

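The scene picture shows both flaps folded out, with the wall pinched near (310,185) (opening 7.7 mm, grip 21 N and rising). I'll drag most of the way, then measure again.

Call:
step_arm(deltas=[{"tx":0.01,"ty":0.004,"tz":0.0,"wx":0.0,"wy":0.0,"wz":0.0},{"tx":0.03,"ty":0.011,"tz":0.0,"wx":0.0,"wy":0.0,"wz":0.0},{"tx":0.055,"ty":0.02,"tz":0.0,"wx":0.0,"wy":0.0,"wz":0.0},{"tx":0.08,"ty":0.029,"tz":0.0,"wx":0.0,"wy":0.0,"wz":0.0},{"tx":0.105,"ty":0.038,"tz":0.0,"wx":0.0,"wy":0.0,"wz":0.0},{"tx":0.13,"ty":0.047,"tz":0.0,"wx":0.0,"wy":0.0,"wz":0.0},{"tx":0.155,"ty":0.057,"tz":0.0,"wx":0.0,"wy":0.0,"wz":0.0},{"tx":0.175,"ty":0.064,"tz":0.0,"wx":0.0,"wy":0.0,"wz":0.0},{"tx":0.195,"ty":0.071,"tz":0.0,"wx":0.0,"wy":0.0,"wz":0.0},{"tx":0.21,"ty":0.077,"tz":0.0,"wx":0.0,"wy":0.0,"wz":0.0},{"tx":0.215,"ty":0.079,"tz":0.0,"wx":0.0,"wy":0.0,"wz":0.0},{"tx":0.215,"ty":0.079,"tz":0.0,"wx":0.0,"wy":0.0,"wz":0.0}], force=60)

```text
t: 9.45
tcp_pos: [0.4707, 0.0331, 0.0597]
eef_rot: [0.0, 0.612, 0.791, -0.002]
force: [0.0, -8.5, 4.7]
opening: 0.0081
grasp_force: 60.8
```

```bash
python3 - <<'E'
from h import *
for n in('top','scene'):
    f=grab(n); v=carton(f,(.557,.055,14)); print(n,v); orange(f); flaps(f,v[0])
    M,c=C(v[0][:2],v[0][2]); print('mark',c+M@[.056,.028])
    save(f,n+'4.png')
s=ctrl.read_state();print(s['t'],s['tcp_pos'],s['force'],s['opening'],s['grasp_force'])
E
```

```text
top (array([0.55438568, 0.05298107, 9.62671109]), np.float64(0.0017073159451644073), 404)
orange 69 [281. 146.] [0.604  0.0898 0.0931] circle [604.7  90. ] 15.5
flap 1 516 [2.51 2.56 2.61 2.67 2.71]
flap -1 334 [2.49 2.53 2.58 2.64 2.69]
mark [0.6049147  0.08995157]
scene (array([ 0.55663843,  0.0531719 , 12.1129439 ]), np.float64(0.0007807628411215553), 461)
orange 75 [294. 254.] [0.6073 0.0921 0.0931] circle [606.7  91.3] 16.2
flap 1 446 [2.57 2.58 2.6  2.61 2.64]
flap -1 482 [2.53 2.56 2.59 2.63 2.66]
mark [0.60551613 0.09229951]
9.55 [0.47068531 0.03305545 0.05972316] [ 0.59980216 -8.07227594  5.0303283 ] 0.008135950091304831 60.8449923992157
```

Call:
step_arm(deltas=[{"tx":0.01,"ty":0.003,"tz":0.0,"wx":0.0,"wy":0.0,"wz":0.0},{"tx":0.03,"ty":0.008,"tz":0.0,"wx":0.0,"wy":0.0,"wz":0.0},{"tx":0.05,"ty":0.014,"tz":0.0,"wx":0.0,"wy":0.0,"wz":0.0},{"tx":0.068,"ty":0.019,"tz":0.0,"wx":0.0,"wy":0.0,"wz":0.0},{"tx":0.077,"ty":0.021,"tz":0.0,"wx":0.0,"wy":0.0,"wz":0.0},{"tx":0.077,"ty":0.021,"tz":0.0,"wx":0.0,"wy":0.0,"wz":0.0},{"tx":0.077,"ty":0.021,"tz":0.0,"wx":0.0,"wy":0.0,"wz":0.0}])

```text
t: 10.42
tcp_pos: [0.4715, 0.0735, 0.0597]
eef_rot: [0.0, 0.612, 0.791, -0.001]
force: [1.6, -6.8, 3.4]
opening: 0.0078
grasp_force: 60.7
```

```bash
python3 - <<'E'
from h import *
for n in('top','scene'):
    f=grab(n); v=carton(f,(.557,.092,12)); print(n,v); orange(f)
    M,c=C(v[0][:2],v[0][2]); print('mark',c+M@[.056,.028])
    W=world(f);z=W[...,2]; m=(f['depth']>0)&(z>.155)&(z<.195)&(abs(W[...,0]-.606)<.025)&(abs(W[...,1]-.13)<.025)
    print('needle',m.sum(),W[m].round(4)[:12].tolist())
    K,T=f['mtx'],f['T']
    for p in([.606,.129,.0945],[.606,.129,.16],[.606,.129,.2]):
        q=K@(T[:3,:3].T@(np.array(p)-T[:3,3])); print((q[:2]/q[2]).round(1))
u,v=294,240
cv2.imwrite('pics/s5.png',cv2.resize(f['image'][180:280,240:373],(800,600),interpolation=cv2.INTER_CUBIC)[:,:,::-1])
s=ctrl.read_state();print(s['t'],s['tcp_pos'],s['force'],s['opening'],s['grasp_force'])
E
```

```text
top (array([ 0.55532051,  0.09217528, 12.32963902]), np.float64(0.0017640737790221245), 346)
orange 65 [267. 146.] [0.6045 0.1308 0.0932] circle [604.5 131.5] 15.7
mark [0.60404988 0.13148747]
needle 0 []
[268.1 144.9]
[265.6 139.7]
[264.  136.2]
scene (array([ 0.55744944,  0.09307544, 11.71253084]), np.float64(0.0009007708405035036), 681)
orange 84 [302. 265.] [0.607  0.133  0.0931] circle [606.1 131.9] 16.4
mark [0.60659939 0.13186051]
needle 12 [[0.6096, 0.133, 0.1945], [0.6088, 0.1307, 0.1884], [0.6086, 0.1299, 0.1841], [0.6095, 0.1316, 0.1829], [0.6065, 0.1305, 0.18], [0.6091, 0.1304, 0.1779], [0.6065, 0.1302, 0.1763], [0.6071, 0.1311, 0.1741], [0.6075, 0.1317, 0.1714], [0.6067, 0.1297, 0.1655], [0.6075, 0.1311, 0.1638], [0.6078, 0.1314, 0.1607]]
[301.3 263.7]
[300.2 246.2]
[299.5 234.6]
10.525 [0.471481   0.07351556 0.05969107] [ 1.25207462 -6.43748719  2.8877665 ] 0.0075298713098438455 60.6886088848114
```

View pics/s5.png

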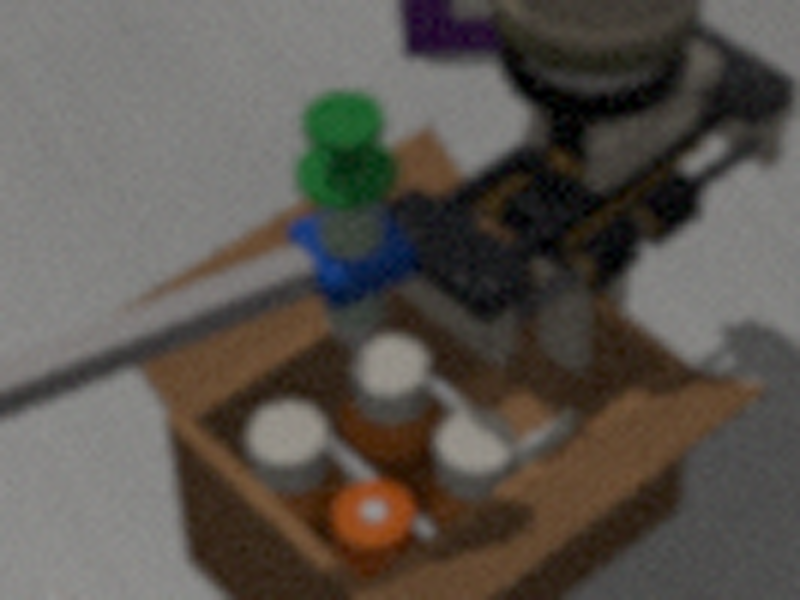

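The crop shows the orange cap's white dot at (373,510), almost under the needle. I'll average a few frames to settle the last 2 mm.

```bash
cat >> h.py <<'E'
def ray(f,uv,z):
    K,T=f['mtx'],f['T']; d=T[:3,:3]@np.linalg.inv(K)@[uv[0],uv[1],1]; return (T[:3,3]+d*(z-T[2,3])/d[2])[:2]
def fine():
  for n in('top','scene'):
    fs=[cams.grab_frame(n) for _ in range(5)]; f=fs[0]; im=np.mean([g['image'] for g in fs],0); f['depth']=np.median([g['depth'] for g in fs],0)
    f['image']=im.astype(np.uint8); W=world(f); z=W[...,2]; R,G,B=im[...,0],im[...,1],im[...,2]
    near=(abs(W[...,0]-.606)<.03)&(abs(W[...,1]-.13)<.03)
    g=near&(z>.303)&(z<.32); P=W[g]; c=cv2.minEnclosingCircle((P[:,:2]*1000).astype(np.float32)); v,u=np.nonzero(g); print(n,'disc',g.sum(),np.round(c[0],1),round(c[1],1),'px',(ray(f,(u.mean(),v.mean()),.31)*1000).round(1))
    m=near&(abs(z-.0945)<.006)&(R>1.6*B); k=cv2.morphologyEx(m.astype(np.uint8),cv2.MORPH_CLOSE,np.ones((3,3)))>0
    nn,lab,st,_=cv2.connectedComponentsWithStats(k.astype(np.uint8)); k=lab==1+st[1:,4].argmax()
    P=W[k]; c=cv2.minEnclosingCircle((P[:,:2]*1000).astype(np.float32)); v,u=np.nonzero(k); print('  cap',k.sum(),np.round(c[0],1),round(c[1],1),'px',(ray(f,(u.mean(),v.mean()),.0945)*1000).round(1))
    w=k*np.clip(B-np.median(B[k])-25,0,None)
    if w.sum()>0: v,u=np.indices(w.shape); print('  dot',w.sum().round(),(ray(f,((u*w).sum()/w.sum(),(v*w).sum()/w.sum()),.0945)*1000).round(1))
    m=near&(z>.16)&(z<.19)&(abs(W[...,0]-.607)<.006)&(abs(W[...,1]-.13)<.006)
    if m.sum(): print('  needle',m.sum(),(np.median(W[m],0)*1000).round(1))
    b=(z>.015)&(z<.03)&(W[...,0]>.7)&(W[...,0]<.84)&(abs(W[...,1]-.128)<.1); print('  base',cv2.minAreaRect((W[b][:,:2]*1000).astype(np.float32)))
E
python3 -c "
from h import *
fine()"
```

```text
top disc 102 [606.4 129.3] 14.2 px [605.3 128.9]
  cap 100 [603.5 131. ] 16.5 px [603.2 130.6]
  dot 651.0 [605.7 130.6]
  base ((770.7002563476562, 128.17132568359375), (159.85670471191406, 111.26521301269531), 89.7274169921875)
scene disc 123 [608.  129.7] 14.2 px [609.1 132.6]
  cap 155 [620.9 130.4] 30.5 px [612.2 136.8]
  dot 401.0 [606.5 129.6]
  needle 11 [607.9 130.7 176.4]
  base ((772.4461669921875, 129.34410095214844), (159.7357177734375, 109.9326400756836), 89.67462921142578)
```

Call:
step_arm(deltas=[{"tx":-0.003,"ty":0.002,"tz":0.0,"wx":0.0,"wy":0.0,"wz":0.0},{"tx":-0.006,"ty":0.003,"tz":0.0,"wx":0.0,"wy":0.0,"wz":0.0},{"tx":-0.006,"ty":0.003,"tz":0.0,"wx":0.0,"wy":0.0,"wz":0.0}])

```text
t: 11.4
tcp_pos: [0.4727, 0.072, 0.0597]
eef_rot: [-0.0, 0.611, 0.792, -0.001]
force: [-2.9, -2.4, 6.1]
opening: 0.0078
grasp_force: 60.2
```

```bash
python3 -c "
from h import *
fine()
s=ctrl.read_state();print(s['t'],s['tcp_pos'],s['force'])"
```

```text
top disc 102 [606.5 129.2] 14.2 px [605.3 128.9]
  cap 91 [604.5 132.3] 17.0 px [603.1 132.4]
  dot 45.0 [606.5 133. ]
  base ((770.3609619140625, 128.52957153320312), (110.96875, 160.03993225097656), 0.019227467477321625)
scene disc 123 [608.1 130.4] 14.3 px [609.1 132.6]
  cap 153 [621.6 132.2] 31.8 px [612.2 138.4]
  dot 404.0 [606.3 133.8]
  needle 11 [607.7 131.1 176.5]
  base ((772.494384765625, 129.64273071289062), (160.01516723632812, 109.91009521484375), 89.70453643798828)
11.9 [0.47274095 0.07199069 0.05969345] [-2.04403024 -2.90768032  6.31610239]
```

The tool's −y nudge made the carton pivot about its friction centre, so the mark went +y. I'll correct with a small wrist turn instead.

Call:
step_arm(deltas=[{"tx":0.0,"ty":0.001,"tz":0.0,"wx":0.0,"wy":0.0,"wz":0.015},{"tx":0.0,"ty":0.002,"tz":0.0,"wx":0.0,"wy":0.0,"wz":0.03},{"tx":0.0,"ty":0.002,"tz":0.0,"wx":0.0,"wy":0.0,"wz":0.03}])

```text
t: 12.28
tcp_pos: [0.4727, 0.0721, 0.0597]
eef_rot: [-0.0, 0.622, 0.783, -0.002]
force: [-6.2, -3.8, 8.5]
opening: 0.0077
grasp_force: 60.1
```

```bash
python3 -c "
from h import *
fine()
s=ctrl.read_state();print(s['t'],s['tcp_pos'],s['force'],s['ft_torque'])
f=grab('scene'); cv2.imwrite('pics/s6.png',cv2.resize(f['image'][180:280,240:373],(800,600),interpolation=cv2.INTER_CUBIC)[:,:,::-1]); print(carton(f,(.557,.092,12)))"
```

```text
top disc 102 [605.8 129.1] 13.9 px [605.3 128.9]
  cap 93 [604.4 132.6] 16.7 px [603.1 132.2]
  dot 45.0 [606.9 133.1]
  base ((770.2681884765625, 128.5524444580078), (111.40858459472656, 160.06114196777344), 0.1851242184638977)
scene disc 123 [608.1 130. ] 14.4 px [609.1 132.6]
  cap 145 [613.2 142. ] 27.6 px [611.3 138.2]
  dot 423.0 [606.3 133.9]
  needle 11 [607.2 130.4 176.8]
  base ((772.446044921875, 129.4339599609375), (160.24378967285156, 109.96778106689453), 89.68560791015625)
12.775 [0.47271038 0.07208868 0.05968246] [-5.90831372 -3.95821314  7.61635414] [-0.46628848  0.62472006  0.36620807]
(array([ 0.55824049,  0.09376836, 12.98429709]), np.float64(0.0009547592964985775), 701)
```

View pics/s6.png

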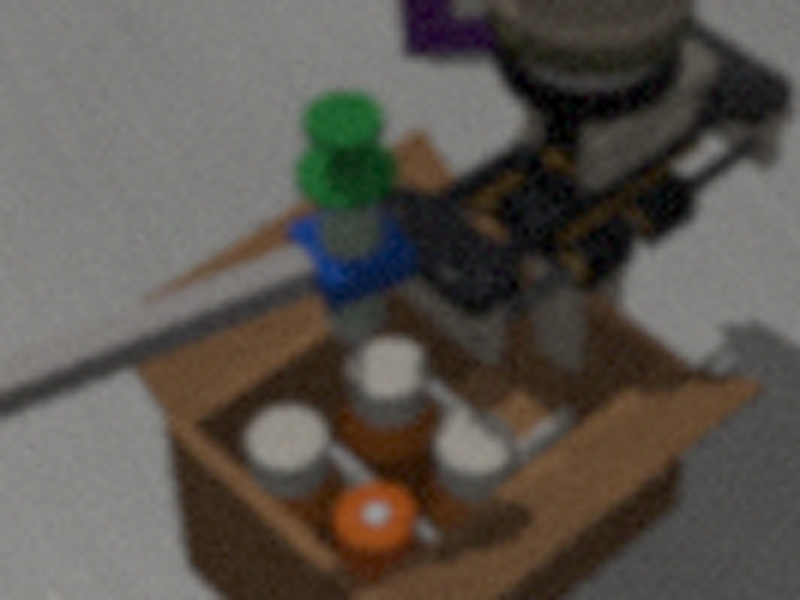

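The dot is at (375,514) in the crop, about 3.5 mm too far in +y; the pads twisted on the wall. I'll use the observed pivoting and move the grip +y.

Call:
step_arm(deltas=[{"tx":0.003,"ty":0.001,"tz":0.0,"wx":0.0,"wy":0.0,"wz":0.01},{"tx":0.006,"ty":0.002,"tz":0.0,"wx":0.0,"wy":0.0,"wz":0.03},{"tx":0.006,"ty":0.002,"tz":0.0,"wx":0.0,"wy":0.0,"wz":0.03}])

```text
t: 13.2
tcp_pos: [0.4732, 0.0758, 0.0597]
eef_rot: [-0.0, 0.634, 0.773, -0.001]
force: [-5.7, -2.8, 8.7]
opening: 0.0077
grasp_force: 60.1
```

```bash
python3 -c "
from h import *
fine()
s=ctrl.read_state();print(s['t'],s['tcp_pos'],s['force'],s['ft_torque'])
f=grab('scene'); print(carton(f,(.557,.092,12)))"
```

```text
top disc 102 [606.5 129.3] 14.2 px [605.3 128.9]
  cap 91 [606.  132.2] 16.6 px [605.3 131.9]
  dot 114.0 [603.1 131.9]
  base ((770.7791137695312, 128.43885803222656), (160.2486572265625, 111.26028442382812), 89.73225402832031)
scene disc 123 [608.1 130. ] 14.4 px [609.1 132.6]
  cap 119 [608.4 133.8] 16.5 px [609.7 136.3]
  dot 302.0 [608.1 132.3]
  needle 10 [607.3 130.4 176.9]
  base ((772.4812622070312, 129.25396728515625), (160.3229522705078, 109.87042999267578), 89.66903686523438)
13.7 [0.47318786 0.07584802 0.05968507] [-5.84240629 -0.89268063  7.02072509] [-0.14005276  0.65798406  0.33643779]
(array([ 0.55939368,  0.0949768 , 11.45263597]), np.float64(0.0009445588690187791), 698)
```

Call:
step_arm(deltas=[{"tx":-0.004,"ty":0.0,"tz":0.0,"wx":0.0,"wy":0.0,"wz":0.0},{"tx":-0.009,"ty":-0.001,"tz":0.0,"wx":0.0,"wy":0.0,"wz":0.0},{"tx":-0.014,"ty":-0.001,"tz":0.0,"wx":0.0,"wy":0.0,"wz":0.0},{"tx":-0.014,"ty":-0.001,"tz":0.0,"wx":0.0,"wy":0.0,"wz":0.0}])

```text
t: 14.25
tcp_pos: [0.4749, 0.0717, 0.0597]
eef_rot: [-0.001, 0.633, 0.774, 0.001]
force: [-3.9, 7.5, 5.3]
opening: 0.0077
grasp_force: 60.2
```

```bash
python3 -c "
from h import *
fine()
s=ctrl.read_state();print(s['t'],s['tcp_pos'],s['force'],s['ft_torque'])
f=grab('scene'); print(carton(f,(.557,.092,12)))"
```

```text
top disc 102 [606.2 129.1] 14.0 px [605.3 128.9]
  cap 91 [606.7 129.9] 16.8 px [606.  129.8]
  dot 18.0 [613.9 129.5]
  base ((770.4918823242188, 128.20797729492188), (160.1735076904297, 111.12991333007812), 89.51669311523438)
scene disc 123 [608.2 130. ] 14.5 px [609.1 132.6]
  cap 129 [605.9 137.4] 23.1 px [610.  135.5]
  dot 335.0 [608.8 131.1]
  needle 10 [607.6 130.2 176.9]
  base ((772.4666137695312, 129.43959045410156), (160.009765625, 109.90756225585938), 89.68193817138672)
14.75 [0.47490857 0.07169809 0.05974617] [-5.71165452  7.35563401  4.45657931] [1.3057582  0.86315989 0.65873771]
(array([ 0.5607209 ,  0.09168697, 12.04433509]), np.float64(0.0008949318298858116), 693)
```

Call:
step_arm(deltas=[{"tx":-0.002,"ty":-0.001,"tz":0.0,"wx":0.0,"wy":0.0,"wz":0.0},{"tx":-0.002,"ty":-0.001,"tz":0.0,"wx":0.0,"wy":0.0,"wz":0.0}])

```text
t: 15.05
tcp_pos: [0.4751, 0.071, 0.0598]
eef_rot: [-0.001, 0.633, 0.774, 0.001]
force: [-4.0, 8.7, 5.3]
opening: 0.0077
grasp_force: 60.2
```

Call:
step_arm(deltas=[{"tx":0.0,"ty":0.0,"tz":0.0,"wx":0.0,"wy":0.0,"wz":0.0},{"tx":0.0,"ty":0.0,"tz":0.0,"wx":0.0,"wy":0.0,"wz":0.0},{"tx":0.0,"ty":0.0,"tz":0.0,"wx":0.0,"wy":0.0,"wz":0.0}], gripper=0.3)

```text
t: 15.42
tcp_pos: [0.4755, 0.0678, 0.0595]
eef_rot: [0.0, 0.635, 0.773, -0.0]
force: [0.8, -0.3, -0.0]
opening: 0.0308
grasp_force: 0.0
```

```bash
python3 -c "
from h import *
fine()
s=ctrl.read_state();print(s['t'],s['tcp_pos'],s['force'],s['ft_torque'],s['opening'])
f=grab('scene'); v=carton(f,(.557,.092,12)); print(v); flaps(f,v[0])"
```

```text
top disc 102 [606.2 129.3] 14.0 px [605.3 128.9]
  cap 92 [607.7 129.5] 16.5 px [606.5 129.2]
  dot 20.0 [613.4 128.1]
  base ((770.2064819335938, 128.55934143066406), (110.66342163085938, 160.17694091796875), 0.18838132917881012)
scene disc 123 [607.7 130.4] 14.3 px [609.1 132.6]
  cap 146 [616.  139.4] 27.2 px [612.2 135.4]
  dot 435.0 [608.2 129.8]
  needle 11 [607.5 130.8 177.5]
  base ((772.3728637695312, 129.650390625), (159.9606170654297, 110.10928344726562), 89.6909408569336)
15.925 [0.47545113 0.06803825 0.05959336] [ 0.31179685 -0.75238849 -0.0106167 ] [-0.04970998 -0.12098951 -0.01339076] 0.032669175435671535
(array([ 0.56082655,  0.09130181, 12.1019933 ]), np.float64(0.000994793119185424), 706)
flap 1 504 [2.58 2.6  2.61 2.63 2.66]
flap -1 178 [2.53 2.55 2.58 2.6  2.62]
```

Call:
step_arm(deltas=[{"tx":0.0,"ty":0.0,"tz":-0.04,"wx":0.0,"wy":0.0,"wz":0.0},{"tx":0.0,"ty":0.0,"tz":-0.09,"wx":0.0,"wy":0.0,"wz":0.0},{"tx":0.0,"ty":0.0,"tz":-0.15,"wx":0.0,"wy":0.0,"wz":0.0},{"tx":0.0,"ty":0.0,"tz":-0.22,"wx":0.0,"wy":0.0,"wz":0.0},{"tx":-0.08,"ty":-0.02,"tz":-0.26,"wx":0.0,"wy":0.0,"wz":0.0},{"tx":-0.18,"ty":-0.02,"tz":-0.26,"wx":0.0,"wy":0.0,"wz":0.0},{"tx":-0.28,"ty":0.0,"tz":-0.26,"wx":0.0,"wy":0.0,"wz":0.0},{"tx":-0.3,"ty":0.0,"tz":-0.26,"wx":0.0,"wy":0.0,"wz":0.0},{"tx":-0.3,"ty":0.0,"tz":-0.26,"wx":0.0,"wy":0.0,"wz":0.0}])

```text
t: 17.1
tcp_pos: [0.5042, -0.0793, 0.1894]
eef_rot: [-0.0, 0.635, 0.772, -0.0]
force: [0.2, 0.6, -0.5]
opening: 0.0327
grasp_force: 0.0
```

```bash
python3 -c "
from h import *
fine()
s=ctrl.read_state();print(s['t'],s['tcp_pos'],s['force'])
f=grab('scene'); v=carton(f,(.557,.092,12)); print(v); flaps(f,v[0]); save(f,'s9.png')"
```

```text
top disc 102 [605.9 129.4] 14.3 px [605.3 128.9]
  cap 93 [607.5 129.5] 16.7 px [606.3 129.2]
  dot 22.0 [613.5 128.1]
  base ((770.6235961914062, 127.78434753417969), (159.78521728515625, 110.83765411376953), 88.9825439453125)
scene disc 123 [608.  129.8] 14.5 px [609.1 132.6]
  cap 133 [610.8 137.3] 22.9 px [610.1 134.5]
  dot 427.0 [608.1 129.8]
  needle 11 [607.6 130.3 176.4]
  base ((772.4549560546875, 129.356201171875), (160.19772338867188, 109.90805053710938), 89.65200805664062)
17.6 [ 0.50451291 -0.07867025  0.18964374] [ 0.62559979 -0.57615352 -0.60815765]
(array([ 0.5610447 ,  0.09097099, 12.6899655 ]), np.float64(0.0006647630604147204), 792)
flap 1 500 [2.59 2.6  2.62 2.63 2.66]
flap -1 213 [2.51 2.54 2.56 2.59 2.62]
```

View pics/s9.png

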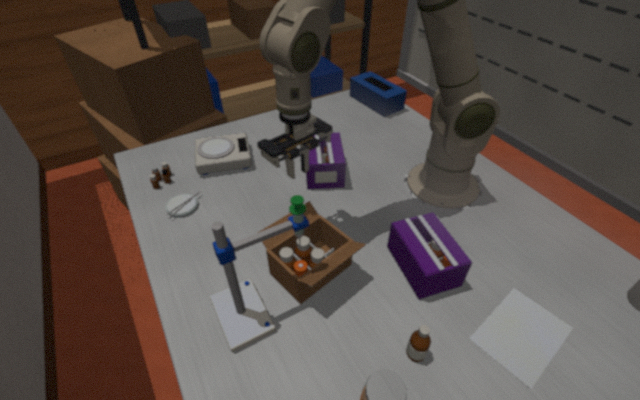

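The picture shows the carton upright with both flaps out and the orange cap at (301,266) under the needle. The stand and bystanders look unmoved and the robot is clear, so I'm handing in.

```bash
python3 -c "
from h import *
print(ctrl.finish_job())"
```

```text
the job is handed in; nothing more can be done
None
```

I handed the job in at about 18 s: both flaps are folded out to about 2.6 rad (roughly 58 degrees past upright), the orange cap measures within about 1–2 mm of the needle axis, and the carton is upright with the robot clear; the stand and bystanders look unmoved.

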